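# Turn a casing cover over and hold it up for masking

### The job

Turn the longer aluminium cover over, so that its open side with the brass strip faces up, and hold it level and still in the gripper about 15 cm above the middle of the white sheet, ready for masking; finish while still holding it there. You may set it down on the way to change your grip, but do not let it topple or fall over, and leave everything else on the table where it is.

Things in the scene. Friction and masses are not known exactly. Their poses are not given: they have to be found in the camera images.
- cover_mid (a point): Centre (half-way up) of the long cover: a shallow open aluminium casing half, 104 x 50 x 32 mm, 0.16 kg, 4 mm walls, flat outside, vent slots drawn on the closed face; left or right of the sheet. x along the 104 mm, y across the 50 mm, z out of the closed face: up at the start (it lies open side down), down when turned over. Inside: a brass strip along a long wall.
- cover: The same long cover, same axes; origin at the centre of its open side, 16 mm from point cover_mid against z. It can stand on either 50 x 32 mm end if set down square and released gently (its centre of mass is about 4 mm from the centre, towards the closed face).
- sheet_mid (a point): Centre of the white paper work sheet, 260 x 240 mm, flat on the green table top (z = 0) with small pieces of tape on its corners; its middle is clear. z up.
- short_cover: Bystander: a shorter cover of the same make, 70 x 50 x 32 mm, open side down, on the other side of the sheet. Origin at the centre of its underside.
- tape_near: Bystander: roll of masking tape lying flat, 68 mm across, 24 mm high. Origin at the centre of its underside.
- tape_far: Bystander: another such roll, 68 mm across, 24 mm high, beyond the sheet. Origin at the centre of its underside.
- mouse: Bystander: black computer mouse, 100 x 56 x 27 mm. Origin at the centre of its underside.
- tweezers: Bystander: steel tweezers lying flat, about 135 mm long, 6 mm high. Origin on the underside, near the middle.
- tray: Bystander: open white paper tray with two tape rolls, 150 x 130 x 55 mm. Origin at the centre of its underside.
There are look-alikes about, which are no part of the job. What is shaped like the cover but purple or turquoise is not meant.

How it is judged:
On the way:
1. the long cover has been turned over, open side up (angle between cover_mid's own z axis and vertical above 2.8 rad), for 0.2 s.
At the end, for the whole second after the job is handed in: Held in the fingers, carried by nothing else: open side up, level within 0.17 rad, centre 10 to 22 cm above the table and within 5 cm (horizontally) of the sheet's centre, still (under 0.03 m/s, 0.2 rad/s); bystanders moved under 3 cm (angle between cover_mid's own z axis and vertical above 2.97 rad and height (world z) of cover_mid between 0.1 and 0.22 m and horizontal distance between cover_mid and sheet_mid below 0.05 m and contact force between cover and the fingers above 1 N and linear speed of cover below 0.03 m/s and angular speed of cover below 0.2 rad/s and contact force between cover and short_cover below 0.1 N and contact force between cover and tape_near below 0.1 N and contact force between cover and tape_far below 0.1 N and contact force between cover and mouse below 0.1 N and contact force between cover and tweezers below 0.1 N and contact force between cover and tray below 0.1 N and distance of each of short_cover, tape_near, tape_far, mouse, tweezers, tray from where it was at the start of the episode below 0.03 m); the arm keeps its last pose, push and grip.
It fails at once if the cover topples or falls over (turns faster than 8 rad/s) (angular speed of cover above 8 rad/s).
It fails at once if a bystander is moved by more than 3 cm (distance of any of short_cover, tape_near, tape_far, mouse, tweezers, tray from where it was at the start of the episode above 0.03 m).
It also fails if it takes over 64 s, if anything falls off the work surface, if the arm or the gripper's body presses on something with over 40 N, if the wrist force passes 120 N, or if a joint passes its speed limit or range.

### The arm

A 6-joint arm with a two-finger parallel gripper is mounted at the origin on the work surface. World frame = base frame: x ahead of the robot, y to its left, z up, the work surface at z = 0. Lengths are in m, angles in rad, forces in N, time in s.
With the tool pointing down it reaches from about 0.375 to 0.9 m from the base axis. Payload 3.1 kg.
Tool frame: the origin (TCP) lies on the centre line of the jaws, within the pads' length; the fingertips stand 8 mm ahead of it and the grasp point (between the pads) lies 11 mm behind it (robot.tip_extent is the distance from the TCP to the fingertips, in m); y points along the fingers, z is the direction in which the jaws open and shut, and the axes are right-handed (so a half turn about y gives the same grasp; the last joint's range is limited). The gripper opens to 87 mm and grips with 3 to 60 N. Pads are 19 mm wide; open, the fingers measure 117 mm over their backs; the gripper's body (75 mm by 190 mm) begins 51 mm behind the grasp point.
Start: joints at [1.05, 0.527, 1.433, -0, 1.181, -0.178], TCP at [0.209, 0.589, 0.231] pointing down, gripper open.
Joint ranges: [-3.08, 3.08], [-0.75, 2.2], [0.22, 2.44], [-1.43, 4.57], [0, 2.65], [-2.85, 2.85]. Speed limits (rad/s): [2.79, 2.79, 3.14, 3.14, 3.14, 3.14].

### API

Orientations are given as a unit quaternion [x, y, z, w].
In Python, from rig import robot gives the robot as it stands.
- The arm moves only by the shell command python3 -m crank 'ROWS' [FORCE]. ROWS is JSON, a list that holds one entry, the list of rows, each a list of 7 numbers: the turn, a rotation vector about the tool's x, y, z in degrees, then the shift along the tool's x, y, z in m, then the opening in per cent of the stroke, from 0 (shut) to 100 (fully open). In form: [[[ax, ay, az, dx, dy, dz, gripper], ...]]. A call has exactly 5 rows; each row shifts and turns the commanded pose from where the row before left it, along the tool's axes as they then stand; what a row does not reach is not made up. A row lasts 1/8 s, in which the tool goes at most 62.5 mm and 10.7 degrees, less where a joint would pass 70% of its speed; a pose out of reach is approached as far as the arm can. A call with a gripper value outside its range is refused whole. The fingers move at their own pace and stop on an object; FORCE is the grip in N (left out, the last holds). Time passes only in rows, so rows that do not move let the fingers close, or fill a call up. It gives the time, the measured TCP pose, the force and the opening at its end, in the units of the state.
- robot.get_obs(): the state, without advancing time (a new reading comes with each control period).
- robot.camera(name): name is "scene" or "top" or "wrist"; returns a dict with "img" (480x640x3 uint8, red, green, blue), "K" (3x3 intrinsics, pixels), "R" (3x3) and "t" (3): a world point X has camera coordinates R X + t; the wrist camera has in their place "T_tool_cam" (4x4, takes a point from camera to tool coordinates, whose origin is the TCP and whose axes are the tool frame's). Camera axes: x right, y down, z forward; pixel columns grow to the right and rows downward; lengths in m; the calibration is good to about 2 mm. A picture is of the moment at which its call begins: read the wrist's pose just before it. There is no depth.
- robot.hand_in(): hands the job in, once; it reports no verdict.
Trained networks look in a picture, given as the dict that the camera call returned (one of the last four; its "shot" number tells which), for a name from the list of things; names that differ only in an ending like _2 or _b are one class to them, and where a whole thing is asked for, a point or a joint stands for the part that bears it (a point fixed in the world has none). Each returns a list of dicts, best first, with "conf" (0 to 1); they miss things now and then, are a little off and sometimes report something else, mostly with a low value. They report only what shows in the picture. A call takes as long as a camera call. They do not tell look-alikes from the thing itself.
- robot.spot_in(picture, thing): "at" ([row, column] in pixels, amid what is visible of it).
The state is a dict: "time": time; "q": joint angles; "joint_velocities": joint speeds; "joint_torque": joint torques, N m; "position": TCP position; "tool_rot": TCP orientation; "ft_force": force on the tool from outside, world axes, zero at the start; "moment": the same for the moment, N m; "grip_width": finger opening in m.
Only numpy, scipy, OpenCV 4.12 (cv2) and the standard library are available. Lean on these libraries where they do the work, as an engineer would, in place of code of your own. Each camera call takes 0.05 s, during which the arm holds its last target.

## Working session

There is one attempt and no reset: what is moved stays moved. The work goes in short steps, Python scripts to look and compute and a shell command to move; the robot and the scene stay as the last step left them, time stands still between calls to the robot, and variables do not carry over. Pictures are saved under pics/ and viewed, and the job is handed in when it is done.

```bash
ls; mkdir -p pics; cat > h.py <<'E'
import numpy as np, cv2
from rig import robot
from scipy.spatial.transform import Rotation as R
def save(c,n): cv2.imwrite('pics/'+n+'.png',c['img'][:,:,::-1])
def ray(c,rc):
    d=np.linalg.inv(c['K'])@np.array([rc[1],rc[0],1.]); 
    return -c['R'].T@c['t'], c['R'].T@d
def onz(c,rc,z):
    o,d=ray(c,rc); return o+d*(z-o[2])/d[2]
def proj(c,X):
    p=c['K']@(c['R']@np.asarray(X)+c['t']); return p[:2]/p[2]
E
python3 - <<'E'
from h import *
np.set_printoptions(precision=4,suppress=True)
o=robot.get_obs();print(o['time'],o['position'],o['tool_rot'],o['grip_width'])
print(R.from_quat(o['tool_rot']).as_matrix())
for n in ['top','scene']:
    c=robot.camera(n);save(c,n+'0')
    for t in ['cover','short_cover','sheet_mid','mouse','tray','tape_near','tweezers']:
        r=robot.spot_in(c,t)
        print(n,t,[(np.round(x['at']),round(x['conf'],2),onz(c,x['at'],0.03)) for x in r[:4]])
c=robot.camera('wrist');save(c,'wrist0');print(c['T_tool_cam'])
E
```

```text
pics
0.0 [0.2091 0.5882 0.2296] [ 0.6975 -0.1205  0.12   -0.6961] 0.08714126418217762
[[ 0.9422 -0.0011  0.3352]
 [-0.3352 -0.0019  0.9422]
 [-0.0004 -1.     -0.0021]]
top cover [(array([272., 274.]), 0.93, array([0.4908, 0.2345, 0.03  ])), (array([287., 183.]), 0.81, array([0.4427, 0.4769, 0.03  ])), (array([320., 233.]), 0.69, array([0.3603, 0.3372, 0.03  ])), (array([286., 465.]), 0.2, array([ 0.4615, -0.2785,  0.03  ]))]
top short_cover [(array([287., 465.]), 0.97, array([ 0.4607, -0.2795,  0.03  ])), (array([225., 158.]), 0.56, array([0.6132, 0.5573, 0.03  ])), (array([338., 444.]), 0.43, array([ 0.3235, -0.221 ,  0.03  ]))]
top sheet_mid [(array([253., 365.]), 0.64, array([ 0.547 , -0.0115,  0.03  ])), (array([223., 159.]), 0.36, array([0.6189, 0.5547, 0.03  ]))]
top mouse [(array([207., 214.]), 0.65, array([0.6661, 0.4053, 0.03  ]))]
top tray [(array([271., 276.]), 0.66, array([0.4934, 0.2292, 0.03  ])), (array([222., 159.]), 0.64, array([0.6208, 0.5546, 0.03  ]))]
top tape_near [(array([337., 445.]), 0.93, array([ 0.3271, -0.2224,  0.03  ]))]
top tweezers [(array([206., 477.]
[... 290 characters left out ...]
0.2113,  0.03  ]))]
scene short_cover [(array([322., 164.]), 0.84, array([ 0.4702, -0.2785,  0.03  ]))]
scene sheet_mid [(array([292., 287.]), 0.62, array([ 0.5828, -0.0337,  0.03  ]))]
scene mouse [(array([229., 438.]), 0.64, array([0.68  , 0.3883, 0.03  ]))]
scene tray [(array([191., 459.]), 0.96, array([0.6252, 0.556 , 0.03  ]))]
scene tape_near [(array([278., 166.]), 0.78, array([ 0.3672, -0.2167,  0.03  ])), (array([226., 438.]), 0.39, array([0.6741, 0.3984, 0.03  ]))]
scene tweezers [(array([438., 182.]), 0.67, array([ 0.7089, -0.373 ,  0.03  ]))]
[[ 0.0006  0.9564  0.2921 -0.0807]
 [ 0.0002 -0.2921  0.9564 -0.1536]
 [ 1.     -0.0005 -0.0003 -0.0002]
 [ 0.      0.      0.      1.    ]]
```

View pics/top0.png

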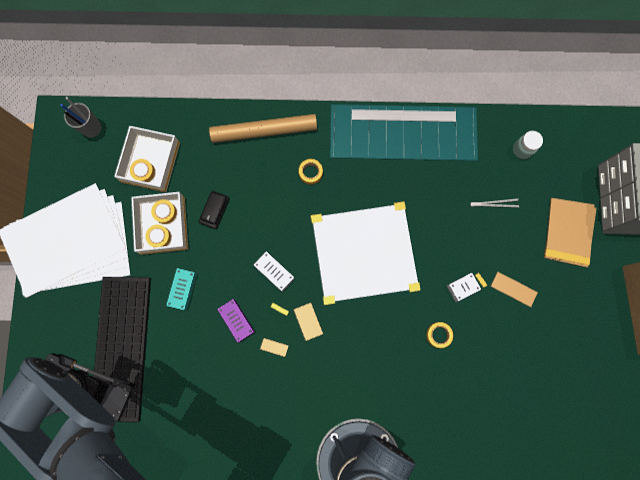

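View pics/scene0.png

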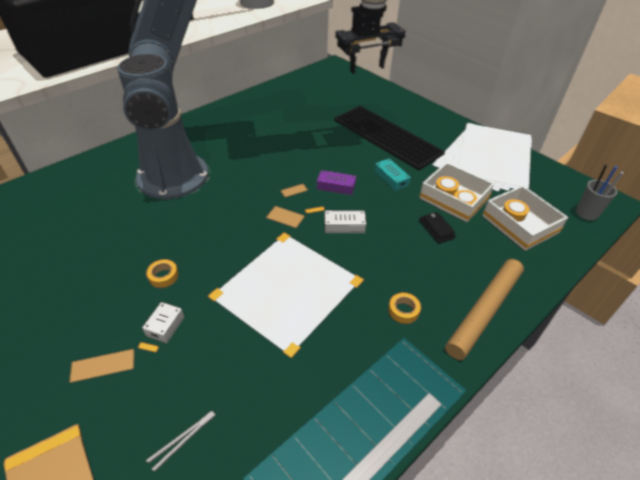

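Covers in the top picture (row, column): aluminium five-slot (272,274), purple (320,235), turquoise (288,181), short aluminium (287,465). The one at (272,274) fits: bare aluminium and the longer of the two. I'll confirm with a crop and measure it.

```bash
cat > m.py <<'E'
from h import *
np.set_printoptions(precision=4,suppress=True)
c=robot.camera('top')
im=c['img']; cr=im[235:310,235:315]
cv2.imwrite('pics/crop0.png',cv2.resize(cr,None,fx=7,fy=7,interpolation=cv2.INTER_CUBIC)[:,:,::-1])
def blob(rc):
    m=((im.min(2)>140)&(im.max(2).astype(int)-im.min(2)<50)).astype(np.uint8)
    m=cv2.morphologyEx(m,cv2.MORPH_CLOSE,np.ones((5,5)))
    n,l,s,ce=cv2.connectedComponentsWithStats(m)
    k=l[rc[0],rc[1]]; 
    return np.argwhere(l==k)
p=blob((268,268)); 
P=np.array([onz(c,q,0.032)[:2] for q in p])
r=cv2.minAreaRect((P*1000).astype(np.float32));print('cover',len(p),r,cv2.boxPoints(r)/1000)
p=blob((253,365));P=np.array([onz(c,q,0.)[:2] for q in p])
r=cv2.minAreaRect((P*1000).astype(np.float32));print('sheet',r,P.mean(0))
print('campos',-c['R'].T@c['t'])
for n,rc,z in [('mouse',(210,214),.02),('tray',(223,160),.055),('short',(287,463),.032),('tapenear',(335,440),.024)]: print(n,onz(c,rc,z))
print(onz(c,(309,279),0),onz(c,(309,310),0))
E
python3 m.py
```

```text
cover 730 ((492.7882385253906, 235.50091552734375), (104.73529052734375, 50.698585510253906), 48.596900939941406) [[0.4391 0.213 ]
 [0.4772 0.1795]
 [0.5464 0.258 ]
 [0.5084 0.2915]]
sheet ((553.9984130859375, -11.593505859375), (241.81655883789062, 260.55072021484375), 9.791290283203125) [ 0.5525 -0.0117]
campos [0.3253 0.1025 1.4233]
mouse [0.6598 0.4072 0.02  ]
tray [0.6126 0.543  0.055 ]
short [ 0.4596 -0.2731  0.032 ]
tapenear [ 0.3316 -0.2114  0.024 ]
[0.3921 0.2196 0.    ] [0.3939 0.1352 0.    ]
```

View pics/crop0.png

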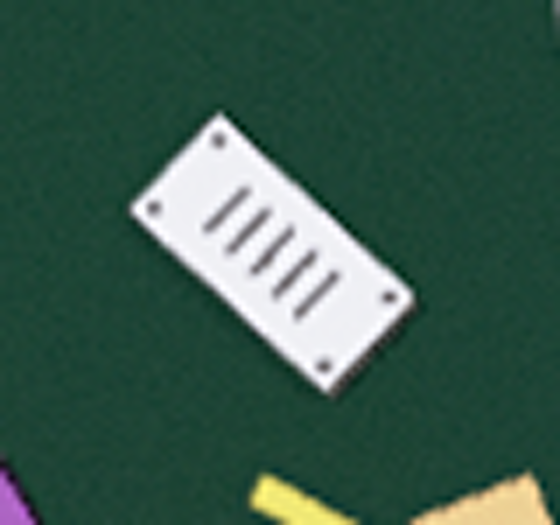

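The crop shows bare aluminium, five slots, and a measured outline of 105×51 mm, so this is the long cover. Plan: 
1. Grip it near one end with the tool tilted.
2. Tip it 90° and stand it on end on the sheet.
3. Regrip from above and tip it another 90°.

First I turn the wrist and travel over.

```bash
cat > st.py <<'E'
from h import *
import json,os
np.set_printoptions(precision=4,suppress=True)
o=robot.get_obs();M=R.from_quat(o['tool_rot']).as_matrix()
print('t',round(o['time'],2),'p',o['position'],'q',o['q'],'w',round(o['grip_width'],4),'F',np.round(o['ft_force'],1));print(M)
L=json.load(open('log.json')) if os.path.exists('log.json') else []
L.append([list(map(float,o['q'])),list(map(float,o['position'])),list(map(float,o['tool_rot']))]);json.dump(L,open('log.json','w'))
def to(p): print('shift tool',M.T@(np.asarray(p)-o['position']))
def rot(Mt): print('rotvec tool deg',np.degrees(R.from_matrix(M.T@Mt).as_rotvec()))
def pose(yaw,tilt):
    # u yaw deg; tilt>0: tool tip points outward (+u); tool x=+u at tilt 0
    u=np.array([np.cos(np.radians(yaw)),np.sin(np.radians(yaw)),0]);t=np.radians(tilt)
    a=np.array([0,0,-1])*np.cos(t)+u*np.sin(t); z=np.array([-u[1],u[0],0]); return np.c_[np.cross(a,z),a,z]
E
python3 -c "
from st import *"
python3 -m crank '[[[0,-10,0,0,0,0,100],[0,-10,0,0,0,0,100],[0,-10,0,0,0,0,100],[0,-10,0,0,0,0,100],[0,-10,0,0,0,0,100]]]' 40
python3 -m crank '[[[0,-10,0,0,0,0,100],[0,-8.2,0,0,0,0,100],[0,0,0,0,0,-0.03,100],[0,0,0,0,0,-0.03,100],[0,0,0,0,0,0,100]]]'
python3 -c "
from st import *
rot(pose(48.6,0));to([.4928,.2355,.2])"
```

```text
t 0.9 p [0.2094 0.5888 0.2306] q [ 1.0505  0.5275  1.4327 -0.      1.1814 -0.1785] w 0.0868 F [ 0.4 -0.7  0. ]
[[ 0.9422  0.      0.3351]
 [-0.3351 -0.      0.9422]
 [ 0.     -1.     -0.    ]]
time: 1.52
position: [0.2095, 0.5889, 0.2306]
tool_rot: [-0.682, -0.187, 0.187, 0.682]
ft_force: [0.2, -0.1, 0.4]
grip_width: 0.0872
time: 2.15
position: [0.2558, 0.5482, 0.2306]
tool_rot: [0.645, 0.29, -0.29, -0.645]
ft_force: [-0.8, 0.4, 0.3]
grip_width: 0.0872
t 2.15 p [0.2558 0.5482 0.2306] q [ 0.9498  0.5003  1.4846 -0.0002  1.1569 -1.4666] w 0.0872 F [-0.8  0.4  0.3]
[[ 0.6632  0.     -0.7485]
 [ 0.7485 -0.0003  0.6632]
 [-0.0002 -1.     -0.0002]]
rotvec tool deg [ 0.0119 -0.142  -0.0096]
shift tool [-0.0769  0.0307 -0.3848]
```

```bash

python3 -m crank '[[[0,0,0,-0.012,0,-0.055,100],[0,0,0,-0.013,0,-0.055,100],[0,0,0,-0.013,0,-0.055,100],[0,0,0,-0.013,0,-0.055,100],[0,0,0,-0.013,0,-0.055,100]]]'
python3 -m crank '[[[0,0,0,-0.013,0,-0.055,100],[0,0,0,0,0,-0.055,100],[0,0,10,0,0,0,100],[0,0,10,0,0,0,100],[0,0,10,0,0,0,100]]]'
python3 -c "
from st import *
rot(pose(48.6,-30));rot(pose(48.6,30));to([.4928,.2355,.15])"
```

```text
time: 2.78
position: [0.4193, 0.3189, 0.2308]
tool_rot: [-0.644, -0.292, 0.291, 0.645]
ft_force: [1.4, 1.0, -0.2]
grip_width: 0.087
time: 3.4
position: [0.4931, 0.2378, 0.2313]
tool_rot: [0.698, 0.113, -0.448, -0.546]
ft_force: [0.5, 0.2, -0.1]
grip_width: 0.0872
t 3.4 p [0.4931 0.2378 0.2313] q [ 0.3722  0.6543  1.2996 -0.2343  1.6616 -2.0112] w 0.0872 F [ 0.5  0.2 -0.1]
[[ 0.5723 -0.3315 -0.75  ]
 [ 0.648  -0.3776  0.6614]
 [-0.5025 -0.8646 -0.0013]]
rotvec tool deg [ 0.0594 -0.0423 -0.1664]
rotvec tool deg [  0.0761  -0.0072 -60.1664]
shift tool [ 0.0392  0.0713 -0.0012]
```

```bash
cat > kin.py <<'E'
from h import *
import json
L=json.load(open('log.json'));A=[];b=[]
for q,p,r in L:
    a=R.from_quat(r).as_matrix()[:,1];c,s=np.cos(q[0]),np.sin(q[0]);t=q[1];f=q[1]+q[2]
    # unknown: r0,h,L1,L2,L2perp,L3
    A+= [[1,0,np.sin(t),np.sin(f),np.cos(f),c*a[0]+s*a[1]],[0,1,np.cos(t),np.cos(f),-np.sin(f),a[2]],[0,0,0,0,0,-s*a[0]+c*a[1]]]
    b+= [c*p[0]+s*p[1],p[2],-s*p[0]+c*p[1]]
A=np.array(A);b=np.array(b)
if __name__=='__main__':
    x,res,rk,sv=np.linalg.lstsq(A,b,rcond=1e-4);print(rk,np.round(sv,4),np.round(x,4),np.abs(A@x-b).max())
    B=np.delete(A,[0,4],1);x,res,rk,sv=np.linalg.lstsq(B,b,rcond=None);print(rk,np.round(sv,4),np.round(x,4),np.abs(B@x-b).max())
E
python3 kin.py
```

```text
6 [3.4087 2.4974 0.3732 0.0642 0.0158 0.0091] [ 2.7351  1.9511 -0.9841 -1.1309  1.5654 -0.1256] 0.11098963496978412
4 [2.9189 1.8351 0.3313 0.0509] [ 0.8626 -0.4053  0.8598 -0.0439] 0.1109916357779706
```

```bash
cat >> kin.py <<'E'
    d=np.zeros(len(b));d[2::3]=1
    for dele in ([],[0],[4],[0,4]):
        B=np.c_[np.delete(A,dele,1),d];x,res,rk,sv=np.linalg.lstsq(B,b,rcond=None);print(dele,rk,sv[-1].round(4),np.round(x,4),np.abs(B@x-b).max())
E
python3 kin.py
python3 -m crank '[[[0,0,-10,0,0,0,100],[0,0,-10,0,0,0,100],[0,0,-10,0,0,0,100],[0,0,-10,0,0,0,100],[0,0,-10,0,0,0,100]]]'
python3 -c "
from st import *
";python3 kin.py
```

```text
6 [3.4087 2.4974 0.3732 0.0642 0.0158 0.0091] [ 2.7351  1.9511 -0.9841 -1.1309  1.5654 -0.1256] 0.11098963496978412
4 [2.9189 1.8351 0.3313 0.0509] [ 0.8626 -0.4053  0.8598 -0.0439] 0.1109916357779706
[] 7 0.0089 [-0.      0.2742  0.588   0.3917  0.1141  0.2975  0.111 ] 6.106226635438361e-16
[0] 6 0.0121 [0.2742 0.588  0.3917 0.1141 0.2975 0.111 ] 3.191891195797325e-16
[4] 6 0.015 [-0.0729  0.1577  0.6117  0.4097  0.2994  0.1111] 0.0009601728846522217
[0, 4] 5 0.047 [0.1385 0.5979 0.3381 0.296  0.1109] 0.0016237588713614581
time: 4.03
position: [0.4928, 0.2378, 0.2318]
tool_rot: [-0.583, -0.401, 0.172, 0.685]
ft_force: [-0.9, 1.4, -1.0]
grip_width: 0.0871
t 4.03 p [0.4928 0.2378 0.2318] q [ 0.1142  0.3244  1.8684  0.3637  0.7112 -2.5543] w 0.0871 F [-0.9  1.4 -1. ]
[[ 0.619   0.2321 -0.7504]
 [ 0.7037  0.2603  0.661 ]
 [ 0.3488 -0.9372 -0.0022]]
6 [3.9056 2.8912 0.5691 0.2196 0.1189 0.0316] [-0.0022  0.2717  0.5904  0.3923  0.1127  0.2982] 0.11116312801037145
4 [3.4067 2.0399 0.461  0.1439] [0.0922 0.6246 0.3166 0.2813] 0.11475820283656353
[] 7 0.0316 [-0.      0.2742  0.588   0.3917  0.1141  0.2975  0.111 ] 8.326672684688674e-16
[0] 6 0.073 [0.2742 0.588  0.3917 0.1141 0.2975 0.111 ] 3.3306690738754696e-16
[4] 6 0.1043 [-0.105   0.091   0.6955  0.3968  0.3084  0.111 ] 0.003366945148584738
[0, 4] 5 0.1439 [0.0923 0.6242 0.3168 0.2809 0.111 ] 0.012884898826239777
```

```bash
cat > ik.py <<'E'
from h import *
import json
h,L1,L2,e,L3,d=.2742,.588,.3917,.1141,.2975,.111
Rz=lambda a:R.from_euler('z',a).as_matrix();Ry=lambda a:R.from_euler('y',a).as_matrix()
LO=np.array([-3.08,-.75,.22,-1.43,0,-2.85]);HI=np.array([3.08,2.2,2.44,4.57,2.65,2.85])
# tool = Rz(q1)Ry(f)Rz(q4)Ry(q5)Rz(q6)*C, C fixed
def wr(q): return Rz(q[0])@Ry(q[1]+q[2])@Rz(q[3])@Ry(q[4])@Rz(q[5])
def C():
    q,p,r=json.load(open('log.json'))[0]; return wr(q).T@R.from_quat(r).as_matrix()
CC=C()
def ik(p,M):
    w=np.asarray(p)-L3*M[:,1]; rr=np.hypot(w[0],w[1])
    if rr<d: return None
    q1=np.arctan2(w[1],w[0])-np.arcsin(d/rr); r=np.sqrt(rr*rr-d*d); z=w[2]-h
    # r=L1 s2+L2 sf+e cf ; z=L1 c2+L2 cf - e sf -> K sin(f+g), K cos(f+g), g=atan2(e,L2)
    K=np.hypot(L2,e);g=np.arctan2(e,L2);D2=r*r+z*z;cb=(D2-L1**2-K**2)/(2*L1*K)
    if abs(cb)>1: return None
    b=np.arccos(cb); q3=b-g; q2=np.arctan2(r,z)-np.arctan2(K*np.sin(b),L1+K*np.cos(b))
    W=Ry(q2+q3).T@Rz(q1).T@M@CC.T
    q5=np.arccos(np.clip(W[2,2],-1,1));q4=np.arctan2(W[1,2],W[0,2]);q6=np.arctan2(W[2,1],-W[2,0])
    if q4<-1.43:q4+=2*np.pi
    q=np.array([q1,q2,q3,q4,q5,q6]); return q
def pose(yaw,tilt,flip=0):
    u=np.array([np.cos(np.radians(yaw)),np.sin(np.radians(yaw)),0]);t=np.radians(tilt)
    a=np.array([0,0,-1])*np.cos(t)+u*np.sin(t); z=np.array([-u[1],u[0],0]); 
    if flip: z=-z
    return np.c_[np.cross(a,z),a,z]
def mar(q): return None if q is None else np.minimum(q-LO,HI-q).min()
if __name__=='__main__':
    np.set_printoptions(precision=3,suppress=True)
    for q,p,r in json.load(open('log.json')): print(np.array(q),ik(p,R.from_quat(r).as_matrix()))
    for nm,p,yaws in [('pick',[.475,.215,.03],[48.6,228.6]),('sheet',[.554,-.012,.1],range(-180,180,30))]:
      for y in yaws:
        for f in (0,1):
          print(nm,y,f,[(t,None if ik(p,pose(y,t,f)) is None else round(mar(ik(p,pose(y,t,f))),2)) for t in (-90,-75,-60,-45,-30,-15,0,15,30,45,60,75,90)])
E
python3 ik.py
```

```text
[ 1.051  0.527  1.433 -0.     1.181 -0.179] [ 1.051  0.527  1.433 -0.     1.181 -0.179]
[ 0.95   0.5    1.485 -0.     1.157 -1.467] [ 0.95   0.5    1.485 -0.     1.157 -1.467]
[ 0.372  0.654  1.3   -0.234  1.662 -2.011] [ 0.372  0.654  1.3   -0.234  1.662 -2.011]
[ 0.114  0.324  1.868  0.364  0.711 -2.554] [ 0.114  0.324  1.868  0.364  0.711 -2.554]
pick 48.6 0 [(-90, np.float64(0.33)), (-75, np.float64(0.55)), (-60, np.float64(0.81)), (-45, np.float64(0.95)), (-30, np.float64(0.92)), (-15, np.float64(0.79)), (0, np.float64(0.59)), (15, np.float64(-0.09)), (30, np.float64(0.27)), (45, np.float64(0.14)), (60, np.float64(0.08)), (75, np.float64(0.11)), (90, np.float64(0.21))]
pick 48.6 1 [(-90, np.float64(0.33)), (-75, np.float64(0.55)), (-60, np.float64(0.81)), (-45, np.float64(1.08)), (-30, np.float64(0.97)), (-15, np.float64(0.79)), (0, np.float64(0.59)), (15, np.float64(0.29)), (30, np.float64(0.27)), (45, np.float64(0.14)), (60, np.float64(0.08)), (75, np.float64(0.11)), (90, np.float64(0.21))]
pick 228.6 0 [(-90, np.float64(0.21)), (-75, np.float64(0.11)), (-60, np.float64(0.08))
[... 7791 characters left out ...]
loat64(0.64)), (90, np.float64(0.44))]
sheet 150 0 [(-90, np.float64(0.21)), (-75, np.float64(0.15)), (-60, np.float64(0.16)), (-45, np.float64(0.25)), (-30, np.float64(-0.12)), (-15, np.float64(0.43)), (0, np.float64(0.72)), (15, np.float64(0.89)), (30, np.float64(1.06)), (45, np.float64(0.89)), (60, np.float64(0.62)), (75, np.float64(0.38)), (90, np.float64(0.16))]
sheet 150 1 [(-90, np.float64(0.21)), (-75, np.float64(0.15)), (-60, np.float64(0.16)), (-45, np.float64(0.25)), (-30, np.float64(-0.12)), (-15, np.float64(0.43)), (0, np.float64(0.72)), (15, np.float64(0.89)), (30, np.float64(1.06)), (45, np.float64(0.89)), (60, np.float64(0.62)), (75, np.float64(0.38)), (90, np.float64(0.16))]
```

The kinematic fit is exact. The best configuration at the sheet is with the tilt plane along y, so I turn the hand half round about its axis first.

```bash

python3 -m crank '[[[0,0,10,0,0,0,100],[0,0,10,0,0,0,100],[0,10,0,0,0,0,100],[0,10,0,0,0,0,100],[0,10,0,0,0,0,100]]]'
python3 -m crank '[[[0,10,0,0,0,0,100],[0,10,0,0,0,0,100],[0,10,0,0,0,0,100],[0,10,0,0,0,0,100],[0,10,0,0,0,0,100]]]'
python3 -m crank '[[[0,10,0,0,0,0,100],[0,10,0,0,0,0,100],[0,10,0,0,0,0,100],[0,10,0,0,0,0,100],[0,10,0,0,0,0,100]]]'
python3 -m crank '[[[0,10,0,0,0,0,100],[0,10,0,0,0,0,100],[0,10,0,0,0,0,100],[0,10,0,0,0,0,100],[0,10,0,0,0,0,100]]]'
python3 -m crank '[[[0,0,-10,0,0,0,100],[0,0,-10,0,0,0,100],[0,0,-10,0,0,0,100],[0,0,0,0,0,0,100],[0,0,0,0,0,0,100]]]'
cat > a.py <<'E'
from st import *
import ik
rot(ik.pose(228.6,30)); w=np.array([.6613,.7501,0]);P=np.array([.4928,.2355,.0155])+w*.020
to(P); to(P+[0,0,.09]); print(mar(ik.ik(P,ik.pose(228.6,30))) if 0 else ik.ik(P,ik.pose(228.6,30)))
c=robot.camera('wrist');save(c,'w1')
E
python3 a.py
```

```text
time: 4.65
position: [0.4923, 0.2381, 0.2306]
tool_rot: [-0.698, -0.113, 0.113, 0.698]
ft_force: [-0.1, 0.0, 0.4]
grip_width: 0.0868
time: 5.28
position: [0.4923, 0.2379, 0.2307]
tool_rot: [-0.68, 0.193, -0.193, 0.681]
ft_force: [0.4, -0.3, 0.2]
grip_width: 0.0865
time: 5.9
position: [0.4923, 0.2379, 0.2307]
tool_rot: [-0.535, 0.463, -0.462, 0.535]
ft_force: [0.1, 0.1, -0.1]
grip_width: 0.0867
time: 6.52
position: [0.4923, 0.2379, 0.2307]
tool_rot: [-0.289, 0.645, -0.645, 0.29]
ft_force: [0.3, 1.3, 0.3]
grip_width: 0.0871
time: 7.15
position: [0.4918, 0.2371, 0.2305]
tool_rot: [0.448, -0.547, 0.698, -0.115]
ft_force: [-0.4, -0.3, -1.3]
grip_width: 0.0872
t 7.15 p [0.4918 0.2371 0.2305] q [ 0.3708  0.6514  1.3065 -0.2322  1.6541  1.1287] w 0.0872 F [-0.4 -0.3 -1.3]
[[-0.5724 -0.3299  0.7507]
 [-0.6507 -0.3743 -0.6607]
 [ 0.4989 -0.8666 -0.0005]]
rotvec tool deg [-0.0024  0.0565 -0.0695]
shift tool [-0.1241  0.1766  0.0019]
shift tool [-0.0792  0.0986  0.0019]
[ 0.3815  0.947   1.346  -0.2337  1.3311  1.2158]
```

View pics/w1.png

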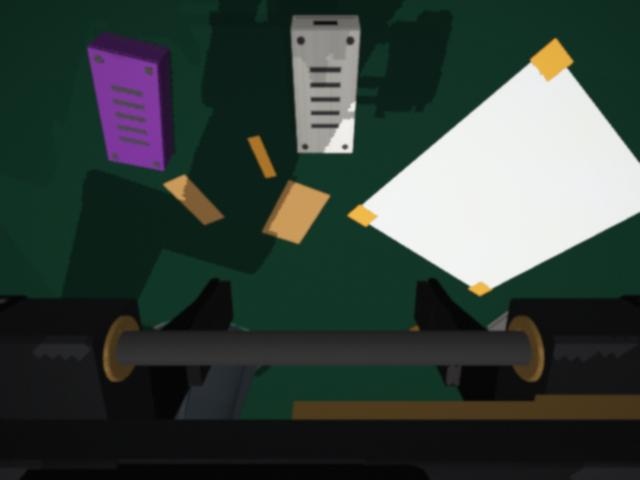

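The wrist view shows the cover at (84,325), centred between the fingers and square to them. I check that the projected corners agree.

```bash
cat > b.py <<'E'
from st import *
o=robot.get_obs();c=robot.camera('wrist');T=np.eye(4);T[:3,:3]=R.from_quat(o['tool_rot']).as_matrix();T[:3,3]=o['position']
W=T@c['T_tool_cam'];c['R']=W[:3,:3].T;c['t']=-c['R']@W[:3,3]
w=np.array([.6613,.7501,0]);v=np.array([-.7501,.6613,0])
im=c['img'].copy()
for a,b in [(1,1),(1,-1),(-1,-1),(-1,1)]:
    q=proj(c,np.array([.4928,.2355,.032])+w*a*.052+v*b*.025);print(a,b,q);cv2.circle(im,tuple(int(round(x)) for x in q),2,(255,0,0),-1)
cv2.imwrite('pics/w2.png',cv2.resize(im[0:180,240:420],None,fx=3.2,fy=3.2)[:,:,::-1])
E
python3 b.py
```

```text
t 7.2 p [0.4918 0.2368 0.2311] q [ 0.3703  0.6502  1.3068 -0.2324  1.6544  1.1287] w 0.0872 F [-0.4 -0.9 -0.5]
[[-0.5731 -0.3295  0.7503]
 [-0.6504 -0.3741 -0.661 ]
 [ 0.4985 -0.8669  0.    ]]
1 1 [290.692   28.5522]
1 -1 [360.7724  28.5491]
-1 -1 [352.5181 152.0417]
-1 1 [297.8936 152.0326]
```

View pics/w2.png

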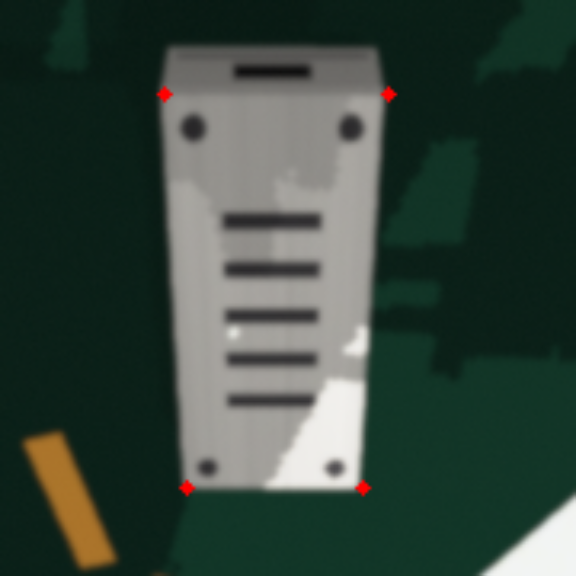

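The corners agree to about 1 mm. Descending.

```bash

python3 -m crank '[[[0,0,0,-0.026,0.033,0.001,100],[0,0,0,-0.026,0.033,0,100],[0,0,0,-0.027,0.033,0,100],[0,0,0,-0.01,0.0173,0,100],[0,0,0,-0.01,0.0173,0,100]]]'
python3 -m crank '[[[0,0,0,-0.01,0.0173,0,100],[0,0,0,-0.0075,0.013,0,100],[0,0,0,-0.0055,0.0095,0,100],[0,0,0,0,0,0,100],[0,0,0,0,0,0,100]]]'
python3 a.py
```

```text
time: 7.88
position: [0.5061, 0.2501, 0.0658]
tool_rot: [0.447, -0.547, 0.698, -0.115]
ft_force: [0.6, 0.2, 0.8]
grip_width: 0.0866
time: 8.5
position: [0.5061, 0.2506, 0.0198]
tool_rot: [0.448, -0.547, 0.698, -0.115]
ft_force: [-0.2, 0.3, -0.2]
grip_width: 0.0871
t 8.5 p [0.5061 0.2506 0.0198] q [ 0.3817  0.9406  1.3464 -0.2336  1.3361  1.2145] w 0.0871 F [-0.2  0.3 -0.2]
[[-0.5729 -0.3298  0.7504]
 [-0.6499 -0.375  -0.661 ]
 [ 0.4994 -0.8664  0.0005]]
rotvec tool deg [-0.0337  0.0052 -0.0384]
shift tool [-0.002   0.0037  0.    ]
shift tool [ 0.0429 -0.0742  0.0001]
[ 0.3815  0.947   1.346  -0.2337  1.3311  1.2158]
```

```bash

python3 -m crank '[[[0,0,0,-0.0015,0.0026,0,100],[0,0,0,0,0,0,70],[0,0,0,0,0,0,40],[0,0,0,0,0,0,20],[0,0,0,0,0,0,20]]]' 40
python3 -m crank '[[[0,0,0,0,0,0,20],[0,0,0,0,0,0,20],[0,0,0,0,0,0,20],[0,0,0,0,0,0,20],[0,0,0,0,0,0,20]]]'
python3 -c "
from st import *
to([.509,.2525,.15]);c=robot.camera('scene');save(c,'s1')"
```

```text
time: 9.18
position: [0.5057, 0.2504, 0.0164]
tool_rot: [0.448, -0.547, 0.698, -0.114]
ft_force: [0.3, -0.5, -0.3]
grip_width: 0.0549
time: 9.8
position: [0.5057, 0.2505, 0.0164]
tool_rot: [0.448, -0.547, 0.698, -0.114]
ft_force: [0.5, 0.2, -0.1]
grip_width: 0.0495
t 9.8 p [0.5057 0.2505 0.0164] q [ 0.3817  0.9454  1.3469 -0.2337  1.3317  1.2156] w 0.0495 F [ 0.5  0.2 -0.1]
[[-0.5725 -0.3305  0.7503]
 [-0.6498 -0.3751 -0.6611]
 [ 0.5    -0.866  -0.    ]]
shift tool [ 0.0636 -0.1175  0.0011]
```

```bash

python3 -m crank '[[[0,0,0,0.01,-0.0173,0,20],[0,0,0,0.015,-0.026,0,20],[0,0,0,0.02,-0.0346,0,20],[0,0,0,0.02,-0.0346,0,20],[0,0,0,0.01,-0.0173,0,20]]]'
python3 -c "
from st import *
c=robot.camera('scene');save(c,'s2')"
python3 -m crank '[[[5,-8.66,0,0,0,0,20],[5,-8.66,0,0,0,0,20],[5,-8.66,0,0,0,0,20],[5,-8.66,0,0,0,0,20],[0.7,-1.2,0,0,0,0,20]]]'
python3 -c "
from st import *
import ik
rot(ik.pose(-90,30))
to([.554,.01,.15])"
```

```text
time: 10.48
position: [0.5067, 0.2508, 0.1693]
tool_rot: [0.446, -0.548, 0.698, -0.116]
ft_force: [0.6, 0.6, -1.9]
grip_width: 0.0496
t 10.47 p [0.5067 0.2508 0.1693] q [ 0.3816  0.7434  1.2985 -0.227   1.5708  1.1591] w 0.0496 F [ 0.6  0.6 -1.9]
[[-0.5747 -0.3266  0.7503]
 [-0.6507 -0.3735 -0.6611]
 [ 0.4962 -0.8682  0.0021]]
time: 11.15
position: [0.5036, 0.2504, 0.1654]
tool_rot: [0.614, -0.354, 0.612, -0.353]
ft_force: [-0.8, -0.3, -2.0]
grip_width: 0.0498
t 11.15 p [0.5036 0.2504 0.1654] q [ 0.4964  0.6766  1.4731 -0.4741  1.2951  0.6969] w 0.0498 F [-0.8 -0.3 -2. ]
[[ 0.002  -0.0023  1.    ]
 [-0.8655 -0.5008  0.0006]
 [ 0.5008 -0.8655 -0.0029]]
rotvec tool deg [0.1291 0.1139 0.0548]
shift tool [0.2005 0.1336 0.0503]
```

View pics/s2.png

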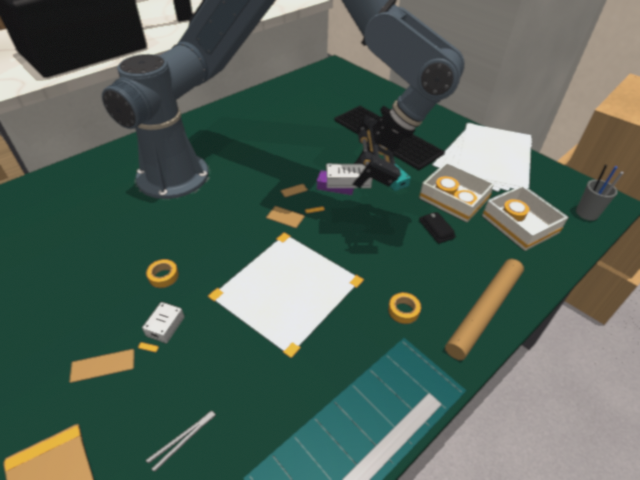

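```bash

python3 -m crank '[[[0,0,0,0.03,0.018,0.007,20],[0,0,0,0.05,0.029,0.012,20],[0,0,0,0.05,0.029,0.012,20],[0,0,0,0.05,0.029,0.012,20],[0,0,0,0.025,0.014,0.006,20]]]'
python3 -m crank '[[[0,0,4,0,0,0,20],[0,0,8,0,0,0,20],[0,0,8,0,0,0,20],[0,0,8,0,0,0,20],[0,0,8,0,0,0,20]]]'
python3 -m crank '[[[0,0,8,0,0,0,20],[0,0,8,0,0,0,20],[0,0,8,0,0,0,20],[0,0,8,0,0,0,20],[0,0,8,0,0,0,20]]]'
python3 -m crank '[[[0,0,8,0,0,0,20],[0,0,6,0,0,0,20],[0,0,0,0,0,0,20],[0,0,0,0,0,0,20],[0,0,0,0,0,0,20]]]'
cat > v.py <<'E'
from st import *
import ik,sys
rot(ik.pose(-90,-60)); to([.554,-.012,.10])
c=robot.camera('scene');save(c,sys.argv[1]+'s')
cv2.imwrite('pics/'+sys.argv[1]+'sc.png',cv2.resize(c['img'][120:340,180:420],None,fx=3,fy=2.7)[:,:,::-1])
c=robot.camera('top');cv2.imwrite('pics/'+sys.argv[1]+'tc.png',cv2.resize(c['img'][180:320,290:450],None,fx=4,fy=4)[:,:,::-1])
c=robot.camera('wrist');save(c,sys.argv[1]+'w')
E
python3 v.py p1
```

```text
time: 11.78
position: [0.5549, 0.0099, 0.1653]
tool_rot: [0.611, -0.355, 0.613, -0.352]
ft_force: [0.3, 0.6, -1.9]
grip_width: 0.0499
time: 12.4
position: [0.5549, 0.0128, 0.1659]
tool_rot: [-0.471, 0.527, -0.472, 0.526]
ft_force: [-1.0, 0.1, -3.3]
grip_width: 0.0497
time: 13.02
position: [0.5553, 0.0118, 0.1656]
tool_rot: [-0.263, 0.656, -0.264, 0.656]
ft_force: [0.1, -0.3, -2.2]
grip_width: 0.05
time: 13.65
position: [0.5549, 0.0137, 0.1664]
tool_rot: [-0.184, 0.682, -0.183, 0.683]
ft_force: [-1.1, -0.1, -2.1]
grip_width: 0.0497
t 13.65 p [0.5549 0.0137 0.1664] q [-0.5979  0.7988  1.6174  0.7979  1.5188 -0.991 ] w 0.0497 F [-1.1 -0.1 -2.1]
[[ 0.0015 -0.0002  1.    ]
 [-0.5015  0.8652  0.0009]
 [-0.8652 -0.5015  0.0012]]
rotvec tool deg [0.0119 0.0833 0.0988]
shift tool [ 0.0703  0.0111 -0.001 ]
```

View pics/p1sc.png

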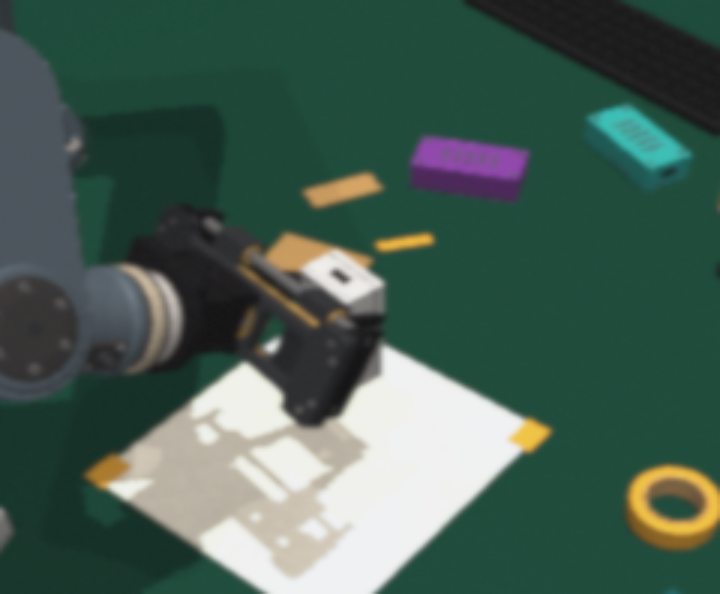

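View pics/p1w.png

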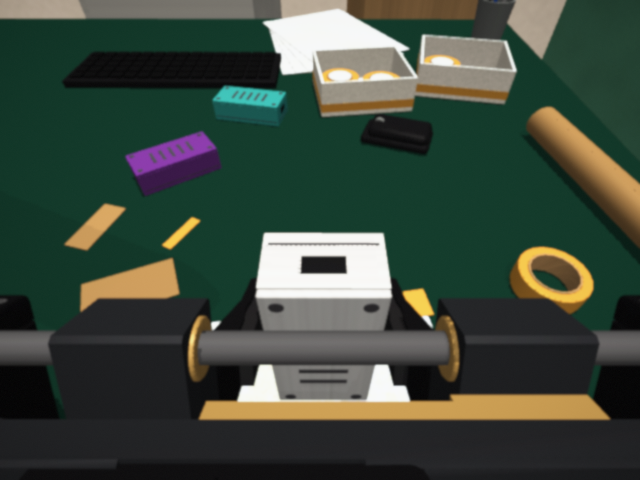

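View pics/p1tc.png

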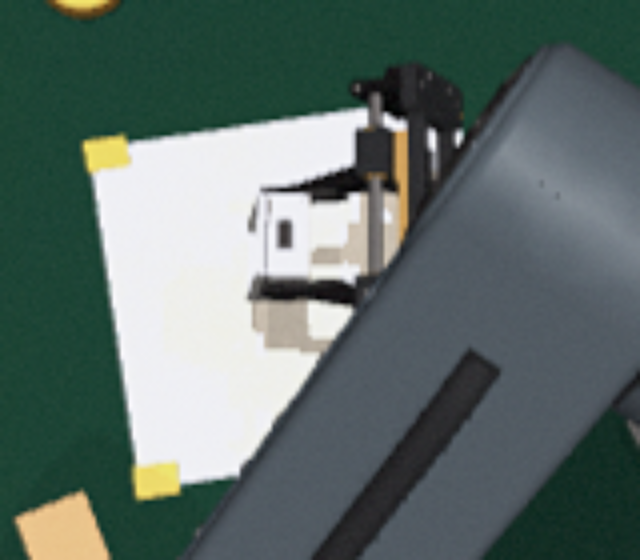

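```bash
cat > b2.py <<'E'
from h import *
c=robot.camera('wrist');T=np.linalg.inv(c['T_tool_cam']);c['R']=T[:3,:3];c['t']=T[:3,3]
C=np.array([.0171,.0099,0])-.0004*np.array([.5,-.866,0])
def pr(da):
    a=np.radians(30-da);u=np.array([np.cos(a),np.sin(a),0]);n=np.array([np.sin(a),-np.cos(a),0]);z=np.array([0,0,1])
    return np.round([proj(c,C-.052*u+s*.016*n+k*.025*z) for s in(1,-1) for k in(-1,1)],1).tolist()
for da in(-4,0,4): print(da,pr(da))
im=c['img'][215:315,235:410];cv2.imwrite('pics/w3.png',cv2.resize(im,None,fx=4,fy=4,interpolation=cv2.INTER_CUBIC)[:,:,::-1])
E
python3 b2.py
```

```text
-4 [[253.9, 305.0], [393.3, 304.8], [262.8, 235.7], [384.2, 235.6]]
0 [[254.7, 294.6], [392.6, 294.5], [264.1, 231.0], [383.0, 230.9]]
4 [[255.5, 284.7], [391.7, 284.6], [265.3, 227.0], [381.7, 226.9]]
```

View pics/w3.png

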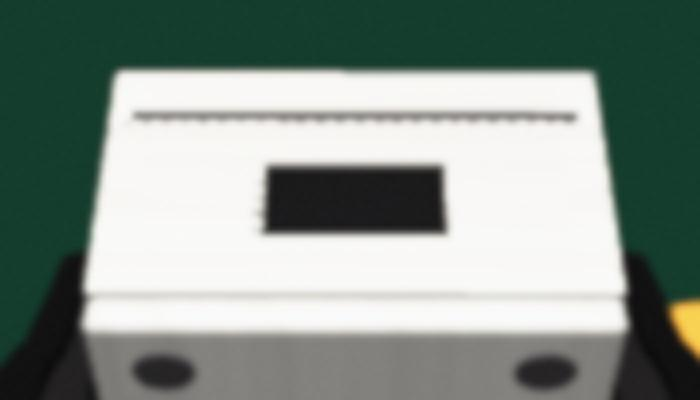

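The cover stands square in the grip, within about 1° and 1–2 mm of prediction. Lowering onto the sheet.

```bash

python3 -m crank '[[[0,0,0,0.02,0.0116,0,20],[0,0,0,0.025,0.0145,0,20],[0,0,0,0.02,0.0116,0,20],[0,0,0,0.01,0.0058,0,20],[0,0,0,0.0026,0.0015,0,20]]]'
python3 -m crank '[[[0,0,0,0.0009,0.0005,0,20],[0,0,0,0,0,0,20],[0,0,0,0,0,0,20],[0,0,0,0,0,0,20],[0,0,0,0,0,0,20]]]'
python3 -c "
from st import *"
```

```text
time: 14.48
position: [0.5547, 0.0137, 0.0759]
tool_rot: [-0.183, 0.683, -0.183, 0.683]
ft_force: [0.8, -0.4, -1.8]
grip_width: 0.0497
time: 15.1
position: [0.5547, 0.0135, 0.0751]
tool_rot: [-0.183, 0.683, -0.183, 0.683]
ft_force: [0.3, -0.4, -2.2]
grip_width: 0.0494
t 15.1 p [0.5547 0.0135 0.0751] q [-0.5987  0.9528  1.6156  0.8099  1.4146 -1.1005] w 0.0494 F [ 0.3 -0.4 -2.2]
[[ 0.0003  0.0001  1.    ]
 [-0.5001  0.866   0.0001]
 [-0.866  -0.5001  0.0003]]
```

```bash

python3 -m crank '[[[0,0,0,0.0009,0.0005,0,20],[0,0,0,0,0,0,20],[0,0,0,0.0009,0.0005,0,20],[0,0,0,0,0,0,20],[0,0,0,0,0,0,20]]]'
python3 -m crank '[[[0,0,0,0.0009,0.0005,0,20],[0,0,0,0,0,0,20],[0,0,0,0,0,0,20],[0,0,0,0,0,0,20],[0,0,0,0,0,0,20]]]'
```

```text
time: 15.72
position: [0.5547, 0.0135, 0.0729]
tool_rot: [-0.183, 0.683, -0.183, 0.683]
ft_force: [-0.4, -0.4, -2.2]
grip_width: 0.0499
time: 16.35
position: [0.5547, 0.0135, 0.0721]
tool_rot: [-0.183, 0.683, -0.183, 0.683]
ft_force: [-0.3, -1.1, -0.6]
grip_width: 0.05
```

```bash

python3 -m crank '[[[0,0,0,0.0005,0.0003,0,20],[0,0,0,0,0,0,20],[0,0,0,0,0,0,20],[0,0,0,0,0,0,20],[0,0,0,0,0,0,20]]]'
python3 -m crank '[[[0,0,0,0.0003,0.0002,0,20],[0,0,0,0,0,0,20],[0,0,0,0,0,0,20],[0,0,0,0,0,0,20],[0,0,0,0,0,0,20]]]'
```

```text
time: 16.98
position: [0.5547, 0.0135, 0.0721]
tool_rot: [-0.183, 0.683, -0.183, 0.683]
ft_force: [-1.3, -1.3, 6.4]
grip_width: 0.0499
time: 17.6
position: [0.5547, 0.0136, 0.0721]
tool_rot: [-0.182, 0.683, -0.182, 0.683]
ft_force: [-2.3, -2.0, 6.4]
grip_width: 0.0498
```

```bash

python3 -m crank '[[[0,0,0,0,0,0,50],[0,0,0,0,0,0,56],[0,0,0,0,0,0,57],[0,0,0,0,0,0,58],[0,0,0,0,0,0,59]]]' 10
python3 -m crank '[[[0,0,0,0,0,0,60],[0,0,0,0,0,0,62],[0,0,0,0,0,0,65],[0,0,0,0,0,0,70],[0,0,0,0,0,0,75]]]'
python3 b2.py; python3 -c "
from st import *"
```

```text
time: 18.23
position: [0.5547, 0.0135, 0.0704]
tool_rot: [-0.183, 0.683, -0.183, 0.683]
ft_force: [0.5, 0.2, 0.6]
grip_width: 0.0509
time: 18.85
position: [0.5547, 0.0135, 0.071]
tool_rot: [-0.183, 0.683, -0.183, 0.683]
ft_force: [1.0, -0.7, 0.3]
grip_width: 0.0629
-4 [[253.9, 305.0], [393.3, 304.8], [262.8, 235.7], [384.2, 235.6]]
0 [[254.7, 294.6], [392.5, 294.5], [264.1, 231.0], [383.0, 230.9]]
4 [[255.5, 284.7], [391.7, 284.6], [265.3, 227.0], [381.7, 226.9]]
t 18.9 p [0.5547 0.0135 0.071 ] q [-0.5988  0.96    1.6147  0.8105  1.4104 -1.1049] w 0.0638 F [ 0. -0. -1.]
[[ 0.0002  0.      1.    ]
 [-0.5001  0.866   0.0001]
 [-0.866  -0.5001  0.0002]]
```

View pics/w3.png

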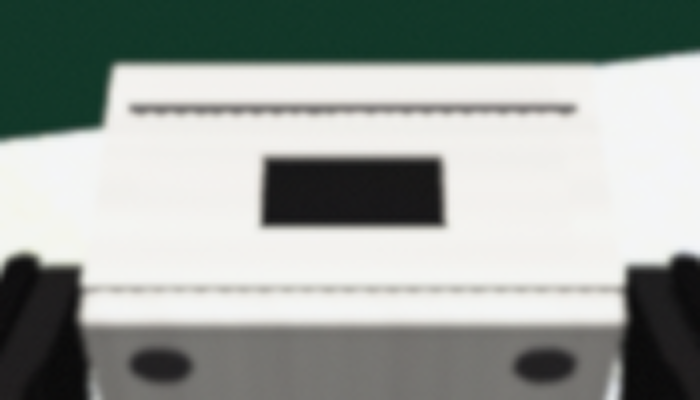

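It is standing free. Open fully and back straight out.

```bash

python3 -m crank '[[[0,0,0,0,0,0,90],[0,0,0,0,0,0,100],[0,0,0,0,0,0,100],[0,0,0,0,-0.01,0,100],[0,0,0,0,-0.02,0,100]]]'
python3 -m crank '[[[0,0,0,0,-0.03,0,100],[0,0,0,0,-0.04,0,100],[0,0,0,0,-0.04,0,100],[0,0,0,-0.02,-0.02,0,100],[0,0,0,0,0,0,100]]]'
python3 v.py p2
```

```text
time: 19.52
position: [0.5544, -0.0128, 0.0863]
tool_rot: [-0.183, 0.683, -0.182, 0.683]
ft_force: [0.4, -0.4, -0.8]
grip_width: 0.0867
time: 20.15
position: [0.5556, -0.1179, 0.1703]
tool_rot: [-0.183, 0.681, -0.186, 0.684]
ft_force: [-0.0, -1.2, -1.1]
grip_width: 0.0873
t 20.15 p [ 0.5556 -0.1179  0.1703] q [-0.7613  0.8463  1.4434  0.6848  1.6856 -0.9925] w 0.0873 F [-0.  -1.2 -1.1]
[[ 0.0027  0.0043  1.    ]
 [-0.5036  0.864  -0.0023]
 [-0.864  -0.5036  0.0045]]
rotvec tool deg [-0.244   0.1576  0.2362]
shift tool [ 0.0074  0.1269 -0.0021]
```

View pics/p2sc.png

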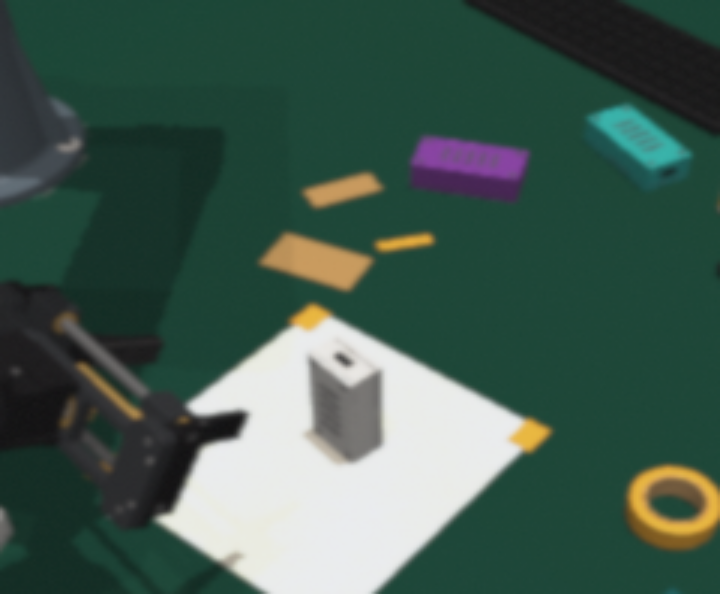

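View pics/p2w.png

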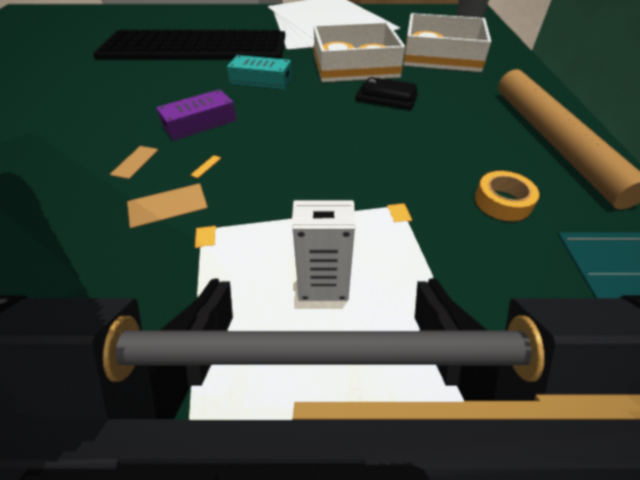

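The cover stands upright on the sheet (wrist view, top face at about (214,323)). I raise, tilt the hand the other way, and go over it.

```bash

python3 -m crank '[[[0,0,0,-0.03,-0.0173,0,100],[0,0,0,-0.045,-0.026,0,100],[0,0,0,-0.02,-0.012,0,100],[0,0,-9,0,0,0,100],[0,0,-9,0,0,0,100]]]'
python3 -m crank '[[[0,0,-9,0,0,0,100],[0,0,-9,0,0,0,100],[0,0,-9,0,0,0,100],[0,0,-9,0,0,0,100],[0,0,-9,0,0,0,100]]]'
python3 -m crank '[[[0,0,-9,0,0,0,100],[0,0,-9,0,0,0,100],[0,0,-9,0,0,0,100],[0,0,0,0,0,0,100],[0,0,0,0,0,0,100]]]'
cat > g.py <<'E'
from st import *
import ik
Mt=ik.pose(-90,30);rot(Mt);P=np.array([.5547,.008,.0645])
to(P-Mt[:,1]*.15);to(P)
o=robot.get_obs();c=robot.camera('wrist');T=np.eye(4);T[:3,:3]=R.from_quat(o['tool_rot']).as_matrix();T[:3,3]=o['position']
W=T@c['T_tool_cam'];c['R']=W[:3,:3].T;c['t']=-c['R']@W[:3,3]
im=c['img'].copy()
for z in (.104,0):
  for a,b in [(1,1),(1,-1),(-1,-1),(-1,1)]:
    q=proj(c,np.array([.5547+a*.025,.0135+b*.016,z]));cv2.circle(im,tuple(int(round(x)) for x in q),2,(255,0,0) if z else (0,0,255),-1)
import sys;cv2.imwrite('pics/%s.png'%sys.argv[1],im[:,:,::-1])
E
python3 g.py g1
```

```text
time: 20.92
position: [0.5543, -0.1159, 0.277]
tool_rot: [-0.289, 0.646, -0.289, 0.645]
ft_force: [0.5, 0.8, 0.4]
grip_width: 0.087
time: 21.55
position: [0.5542, -0.1152, 0.2776]
tool_rot: [0.514, -0.486, 0.514, -0.486]
ft_force: [0.0, -0.1, -1.0]
grip_width: 0.0868
time: 22.18
position: [0.5547, -0.1155, 0.2777]
tool_rot: [0.612, -0.354, 0.612, -0.354]
ft_force: [0.2, -0.9, -0.2]
grip_width: 0.0871
t 22.18 p [ 0.5547 -0.1155  0.2777] q [-0.1421  0.4253  1.5992 -0.5828  1.1121  0.1199] w 0.0871 F [ 0.2 -0.9 -0.2]
[[ 0.0009 -0.0007  1.    ]
 [-0.8669 -0.4984  0.0004]
 [ 0.4984 -0.8669 -0.0011]]
rotvec tool deg [ 0.0425  0.0541 -0.1053]
shift tool [-0.2136 -0.0267  0.0002]
shift tool [-0.2133  0.1233  0.0003]
```

View pics/g1.png

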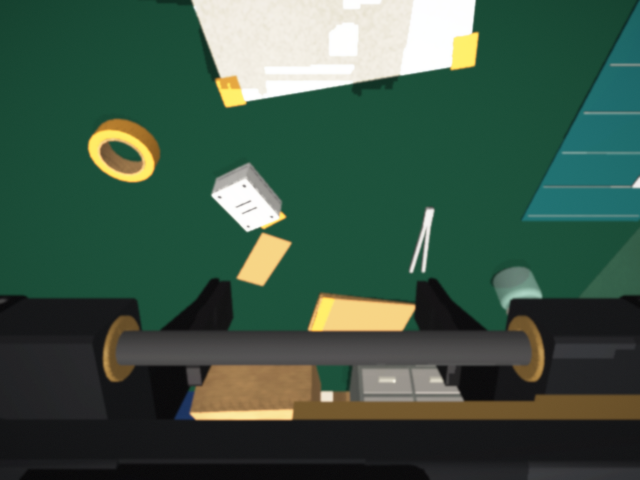

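```bash

python3 -m crank '[[[0,0,0,-0.035,-0.0267,0,100],[0,0,0,-0.05,0,0,100],[0,0,0,-0.05,0,0,100],[0,0,0,-0.05,0,0,100],[0,0,0,-0.0286,0,0,100]]]'
python3 -m crank '[[[0,0,0,0,0,0,100],[0,0,0,0,0,0,100],[0,0,0,0,0,0,100],[0,0,0,0,0,0,100],[0,0,0,0,0,0,100]]]'
python3 g.py g2
```

```text
time: 22.85
position: [0.5549, 0.0835, 0.1936]
tool_rot: [0.612, -0.354, 0.612, -0.354]
ft_force: [1.1, 0.4, -0.2]
grip_width: 0.0871
time: 23.48
position: [0.5548, 0.0824, 0.1949]
tool_rot: [0.612, -0.354, 0.613, -0.354]
ft_force: [-0.7, 0.5, -1.0]
grip_width: 0.0872
t 23.48 p [0.5548 0.0824 0.1949] q [ 0.2089  0.5882  1.5651 -0.56    1.17    0.4808] w 0.0872 F [-0.7  0.5 -1. ]
[[-0.001   0.0003  1.    ]
 [-0.8661 -0.4999 -0.0007]
 [ 0.4999 -0.8661  0.0007]]
rotvec tool deg [-0.0159 -0.0583 -0.0093]
shift tool [-0.0008  0.0002 -0.0001]
shift tool [-0.0008  0.1502 -0.0002]
```

View pics/g2.png

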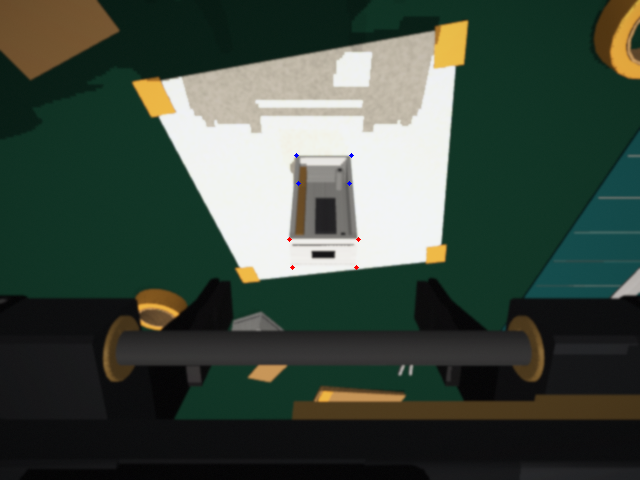

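The cover sits where predicted: projected corners match at rows 155 and 240, and the open side with its brass strip faces the hand. I advance along the tool.

```bash

python3 -m crank '[[[0,0,0,0,0.03,0,100],[0,0,0,0,0.04,0,100],[0,0,0,0,0.03,0,100],[0,0,0,0,0.02,0,100],[0,0,0,0,0.01,0,100]]]'
python3 -m crank '[[[0,0,0,0,0.01,0,100],[0,0,0,0,0.007,0,100],[0,0,0,0,0.003,0,100],[0,0,0,0,0,0,100],[0,0,0,0,0,0,100]]]'
python3 g.py g3
```

```text
time: 24.15
position: [0.5543, 0.0173, 0.081]
tool_rot: [0.613, -0.354, 0.612, -0.353]
ft_force: [0.1, 0.2, -0.0]
grip_width: 0.0872
time: 24.78
position: [0.555, 0.0081, 0.065]
tool_rot: [0.612, -0.353, 0.613, -0.354]
ft_force: [1.2, -0.5, -0.5]
grip_width: 0.0873
t 24.77 p [0.555  0.0081 0.065 ] q [ 0.0817  0.7647  1.6943 -0.7122  0.8674  0.6031] w 0.0873 F [ 1.2 -0.5 -0.5]
[[-0.0001  0.0009  1.    ]
 [-0.866  -0.5     0.0004]
 [ 0.5    -0.866   0.0009]]
rotvec tool deg [-0.0532 -0.007  -0.0021]
shift tool [-0.0002 -0.1495 -0.0001]
shift tool [-0.0002  0.0005 -0.0003]
```

View pics/g3.png

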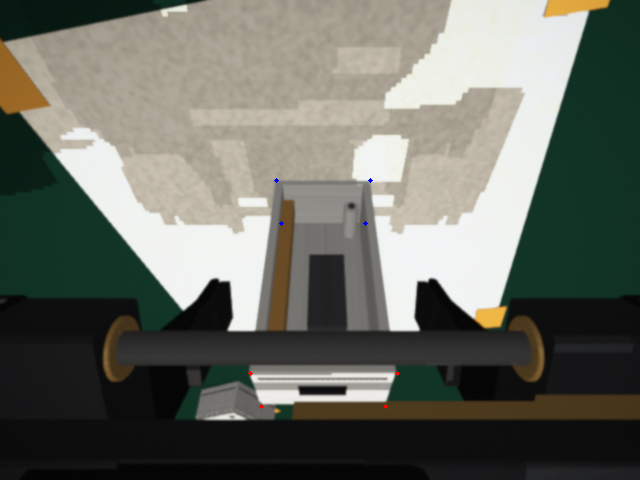

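Centred between the fingers. I close gently first, then firmly.

```bash

python3 -m crank '[[[0,0,0,0,0,0,80],[0,0,0,0,0,0,68],[0,0,0,0,0,0,62],[0,0,0,0,0,0,59],[0,0,0,0,0,0,57]]]' 10
python3 -m crank '[[[0,0,0,0,0,0,55],[0,0,0,0,0,0,50],[0,0,0,0,0,0,40],[0,0,0,0,0,0,30],[0,0,0,0,0,0,20]]]'
python3 -m crank '[[[0,0,0,0,0,0,20],[0,0,0,0,0,0,20],[0,0,0,0,0,0,20],[0,0,0,0,0,0,20],[0,0,0,0,0,0,20]]]' 45
python3 -m crank '[[[0,0,0,0.005,-0.00866,0,20],[0,0,0,0.01,-0.0173,0,20],[0,0,0,0.02,-0.0346,0,20],[0,0,0,0.015,-0.026,0,20],[0,0,0,0.005,-0.00866,0,20]]]'
python3 v.py p3
```

```text
time: 25.45
position: [0.5547, 0.0078, 0.0646]
tool_rot: [0.612, -0.354, 0.612, -0.354]
ft_force: [0.6, -0.3, 0.7]
grip_width: 0.0512
time: 26.08
position: [0.5546, 0.0079, 0.0646]
tool_rot: [0.612, -0.354, 0.612, -0.354]
ft_force: [0.1, -0.2, 0.3]
grip_width: 0.0502
time: 26.7
position: [0.5547, 0.0079, 0.0646]
tool_rot: [0.612, -0.354, 0.612, -0.354]
ft_force: [-0.7, 0.0, -0.9]
grip_width: 0.0498
time: 27.32
position: [0.5559, 0.0081, 0.1777]
tool_rot: [0.611, -0.353, 0.614, -0.355]
ft_force: [-0.2, 0.1, -1.9]
grip_width: 0.0496
t 27.32 p [0.5559 0.0081 0.1777] q [ 0.0815  0.5844  1.6419 -0.6127  1.0476  0.4315] w 0.0496 F [-0.2  0.1 -1.9]
[[-0.0025  0.0048  1.    ]
 [-0.8664 -0.4994  0.0002]
 [ 0.4994 -0.8663  0.0054]]
rotvec tool deg [-0.3271  0.1027 89.9614]
shift tool [-0.0214  0.0774 -0.0023]
```

View pics/p3w.png

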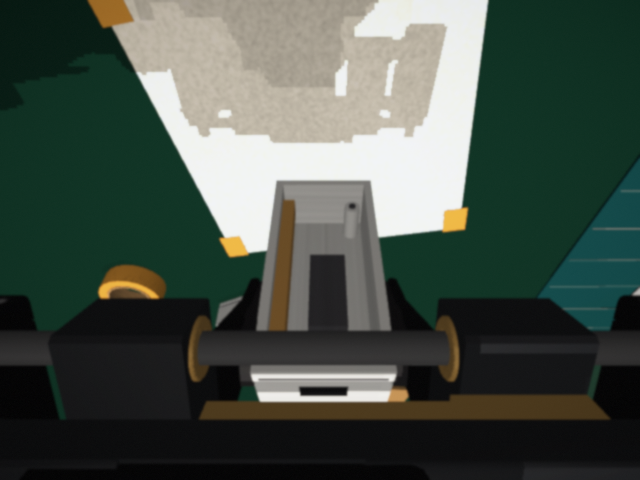

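View pics/p3sc.png

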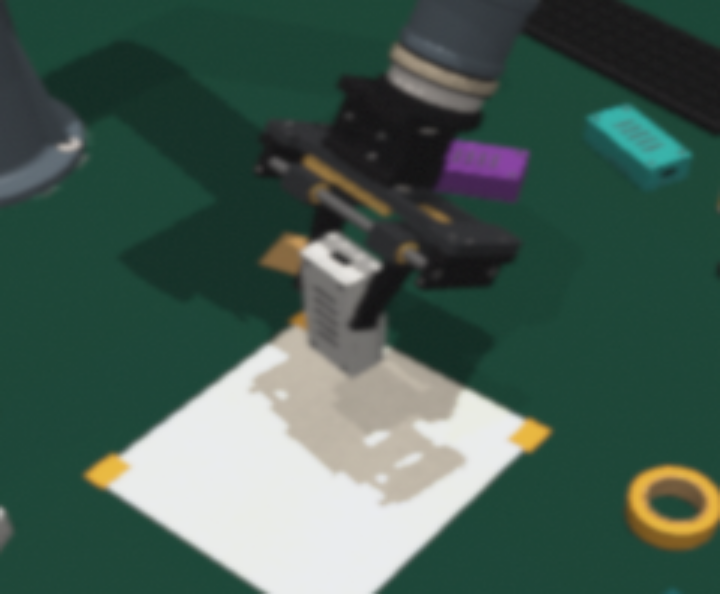

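```bash

python3 -m crank '[[[0,0,4,0,0,0,20],[0,0,7,0,0,0,20],[0,0,8,0,0,0,20],[0,0,8,0,0,0,20],[0,0,8,0,0,0,20]]]'
python3 -m crank '[[[0,0,8,0,0,0,20],[0,0,8,0,0,0,20],[0,0,8,0,0,0,20],[0,0,8,0,0,0,20],[0,0,8,0,0,0,20]]]'
python3 -m crank '[[[0,0,8,0,0,0,20],[0,0,5,0,0,0,20],[0,0,2,0,0,0,20],[0,0,0,0,0,0,20],[0,0,0,0,0,0,20]]]'
cat > f.py <<'E'
from st import *
import ik,sys
Mt=ik.pose(-90,-60);rot(Mt);to([.554,-.0245,.145])
c=robot.camera('scene');cv2.imwrite('pics/'+sys.argv[1]+'s.png',cv2.resize(c['img'][160:360,180:420],None,fx=3,fy=3)[:,:,::-1])
o=robot.get_obs();c=robot.camera('wrist');T=np.eye(4);T[:3,:3]=R.from_quat(o['tool_rot']).as_matrix();T[:3,3]=o['position']
W=T@c['T_tool_cam'];c['R']=W[:3,:3].T;c['t']=-c['R']@W[:3,3];im=c['img'].copy()
C=o['position']+[0,.0125,.0055];print('centre',C)
for a in(1,-1):
  for b in(1,-1):
    q=proj(c,C+np.array([a*.025,b*.052,.016]));print(a,b,q);cv2.circle(im,tuple(int(round(x)) for x in q),2,(255,0,0),-1)
cv2.imwrite('pics/'+sys.argv[1]+'w.png',im[:,:,::-1])
E
python3 f.py f1
```

```text
time: 28.1
position: [0.5537, 0.008, 0.1735]
tool_rot: [-0.477, 0.523, -0.476, 0.522]
ft_force: [0.4, -0.7, -3.0]
grip_width: 0.0498
time: 28.72
position: [0.5541, 0.0073, 0.1733]
tool_rot: [-0.27, 0.654, -0.269, 0.653]
ft_force: [0.6, 0.6, -2.2]
grip_width: 0.0497
time: 29.35
position: [0.5546, 0.0083, 0.1748]
tool_rot: [-0.184, 0.683, -0.183, 0.683]
ft_force: [-1.3, 0.1, -1.5]
grip_width: 0.0493
t 29.35 p [0.5546 0.0083 0.1748] q [-0.6055  0.7872  1.61    0.7917  1.5364 -0.9803] w 0.0493 F [-1.3  0.1 -1.5]
[[ 0.0007 -0.0007  1.    ]
 [-0.501   0.8654  0.001 ]
 [-0.8654 -0.501   0.0002]]
rotvec tool deg [0.0429 0.0413 0.0659]
shift tool [ 0.0422 -0.0135 -0.0007]
centre [0.5547 0.0208 0.1805]
1 1 [370.9014 179.3602]
1 -1 [397.1032 371.5107]
-1 1 [276.2508 179.3386]
-1 -1 [250.1489 371.4459]
```

View pics/f1s.png

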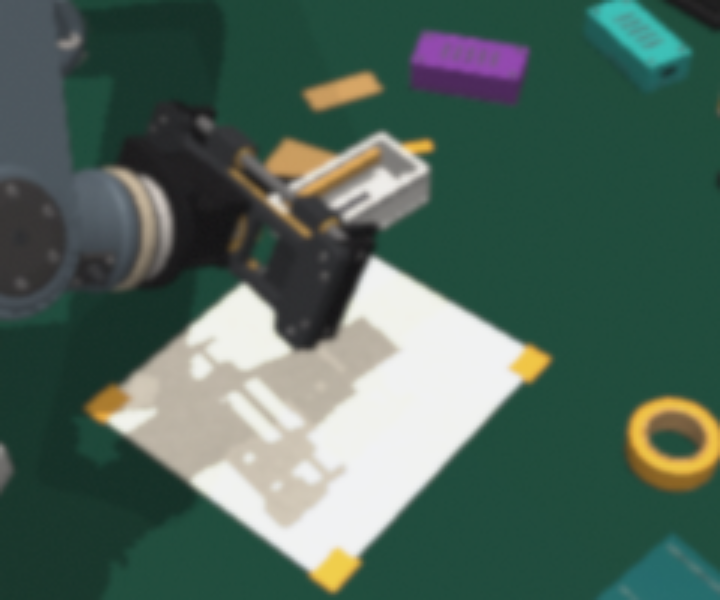

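View pics/f1w.png

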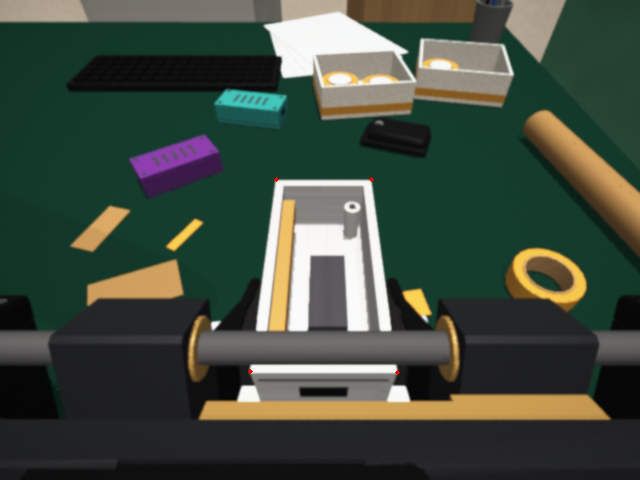

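The cover is turned over and level: projected rim corners match at rows 180 and 371. Last, shift to the sheet's middle and settle.

```bash

python3 -m crank '[[[0,0,0,0.007,-0.002,0,20],[0,0,0,0.012,-0.004,-0.0007,20],[0,0,0,0.012,-0.004,0,20],[0,0,0,0.007,-0.0025,0,20],[0,0,0,0.004,-0.001,0,20]]]'
python3 -m crank '[[[0,0,0,0,0,0,20],[0,0,0,0,0,0,20],[0,0,0,0,0,0,20],[0,0,0,0,0,0,20],[0,0,0,0,0,0,20]]]'
python3 f.py f2
cat > e.py <<'E'
from st import *
c=robot.camera('top');save(c,'topend');a=cv2.imread('pics/top0.png')[:,:,::-1]
c2=robot.camera('scene');save(c2,'sceneend')
for t in ['cover','mouse','tray','short_cover','tape_near','tape_far','tweezers']:
    for n,k in(('top',c),('sc',c2)): print(n,t,[(np.round(x['at']),round(x['conf'],2)) for x in robot.spot_in(k,t)[:2]])
E
python3 e.py
```

```text
time: 30.08
position: [0.554, -0.0255, 0.1444]
tool_rot: [-0.183, 0.683, -0.183, 0.683]
ft_force: [0.5, 0.6, -2.2]
grip_width: 0.0499
time: 30.7
position: [0.554, -0.0247, 0.1451]
tool_rot: [-0.183, 0.683, -0.183, 0.683]
ft_force: [0.0, -0.1, -3.0]
grip_width: 0.0497
t 30.7 p [ 0.554  -0.0247  0.1451] q [-0.6508  0.8461  1.5779  0.7605  1.539  -1.0203] w 0.0497 F [ 0.  -0.1 -3. ]
[[ 0.0004 -0.0001  1.    ]
 [-0.5001  0.866   0.0003]
 [-0.866  -0.5001  0.0003]]
rotvec tool deg [0.0055 0.0203 0.0061]
shift tool [-0.      0.0003 -0.    ]
centre [ 0.554  -0.0122  0.1506]
1 1 [370.7532 179.4019]
1 -1 [397.1799 371.2964]
-1 1 [276.1388 179.4685]
-1 -1 [250.2065 371.3878]
t 30.8 p [ 0.554  -0.0248  0.145 ] q [-0.6509  0.8462  1.5779  0.7605  1.539  -1.0203] w 0.0496 F [-0.1 -0.2 -2.9]
[[ 0.0002 -0.      1.    ]
 [-0.5     0.866   0.0001]
 [-0.866  -0.5     0.0002]]
top cover [(array([321., 234.]), 0.93), (array([286., 183.]), 0.7)]
sc cover [(array([178., 391.]), 0.68), (array([237., 292.]), 0.65)]
top mouse [(array([209., 217.]), 0.72), (array([253., 345.]), 0.6)]
sc mouse [(array([228., 436.]), 0.82)]
top tray [(array([223., 158.]), 0.6)]
sc tray [(array([194., 458.]), 0.73)]
top short_cover [(array([290., 462.]), 0.81), (array([253., 347.]), 0.74)]
sc short_cover [(array([324., 162.]), 0.74)]
top tape_near [(array([330., 443.]), 0.92)]
sc tape_near [(array([441., 179.]), 0.43)]
top tape_far [(array([168., 318.]), 0.71), (array([223., 159.]), 0.44)]
sc tape_far [(array([305., 406.]), 0.92)]
top tweezers []
sc tweezers [(array([440., 180.]), 0.96)]
```

View pics/f2w.png

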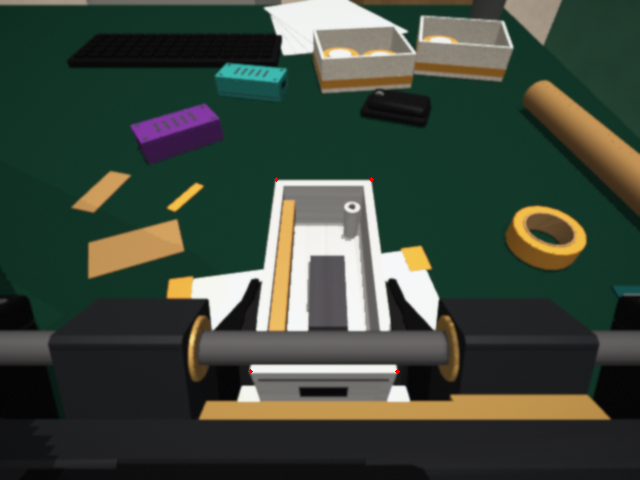

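View pics/topend.png

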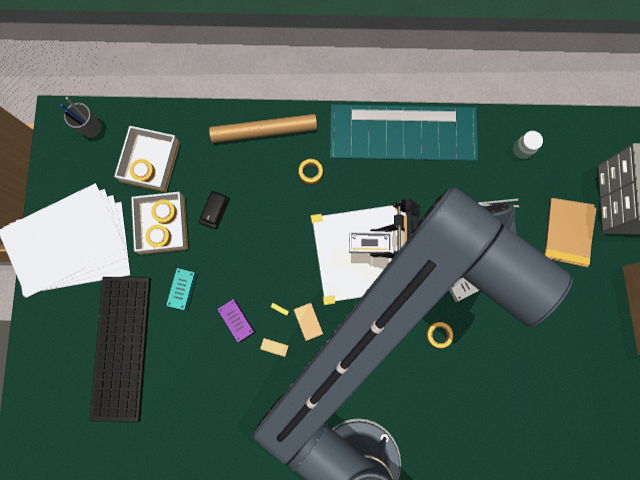

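View pics/sceneend.png

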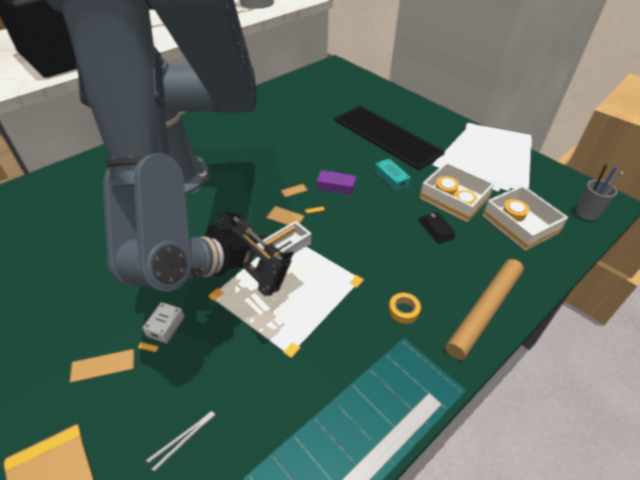

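The cover is held open side up over the sheet, and the bystanders are at their starting pixels. Handing in.

```bash
python3 -c "
from h import *
print(robot.hand_in()); o=robot.get_obs();print(o['time'],o['position'],o['grip_width'],o['ft_force'])"
```

```text
the job is handed in; nothing more can be done
None
the job is handed in; nothing more can be done
```

I turned the long aluminium cover over and handed the job in, with the cover still held open side up above the middle of the sheet. `hand_in` gives no verdict, so the result below rests on my own checks. My state reading right after it was refused.

**What I did:** I gripped the cover across its 50 mm width, tipped it 90° and stood it on its end on the sheet. I then regripped it from the open side and tipped it another 90°.

**Last checks, at about 31 s of the 64 s allowed:**
- **Position:** the cover's centre is at about (0.554, −0.012, 0.151) m, against a measured sheet centre of (0.554, −0.012). The cover figure is worked out from the gripper pose and the measured grip offset.
- **Level:** the rim corners in the wrist picture fall within about a pixel of where a level cover would put them.
- **Grip:** the opening is 49.7 mm, set at 45 N. The downward force reading was 2.9 N at the end and varied between about 1.5 and 3 N with the cover held.
- **Bystanders:** they appear at their starting pixels in the scene picture. In the top picture the arm hides the tweezers and part of the short cover.

**Where the networks disagreed:** in the final top picture the network found no tweezers and took the purple and turquoise look-alikes for the cover. In the final scene picture it took the tweezers for the near tape roll, which the arm hides there. I judged those items by eye from the pictures instead.

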